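Tare the spring scale for the weighing cup

ROBOT

A 6-joint arm with a two-finger parallel gripper is mounted at the origin on the work surface. World frame = base frame: x ahead of the robot, y to its left, z up, the work surface at z = 0. Lengths are in m, angles in degrees, forces in N, time in s.
With the tool pointing down it reaches from about 0.3 to 0.95 m from the base axis. Payload 3.1 kg.
Tool frame: the origin (TCP) lies midway between the tips of the shut fingers; the grasp point (between the pads) lies r.grip_point_offset behind it (r.grip_point_offset is the distance from the TCP to the grasp point, in m); z points along the fingers, y is the direction in which the jaws open and shut (so a half turn about z gives the same grasp; the last joint's range is limited). The gripper opens to 85 mm and grips with 20 to 120 N. Pads are 22 mm wide; open, the fingers measure 114 mm over their backs; the gripper's body (76 mm by 85 mm) begins 54 mm behind the grasp point. The pads swing forward as they close: fully open they stand 13 mm farther back than shut.
Start: joints at [-80.942, 17.653, 93.61, -0, 68.738, -3.994], TCP at [0.141, -0.609, 0.231] pointing down, gripper open.
Joint ranges: [-175.34, 175.34], [-45.06, 112.39], [2.9, 150.54], [-68.45, 248.45], [3.09, 151.38], [-168.51, 168.51]. Speed limits (degrees/s): [159.86, 159.86, 180, 180, 180, 180].

INTERFACE

Orientations are given as [roll, pitch, yaw] about the fixed x, y, z axes, in that order (R = Rz(yaw) Ry(pitch) Rx(roll)).
In Python, from bench import r gives the robot as it stands.
- The arm moves only by the tool carry_out, never from a script. Its argument "moves" is text: rows parted by semicolons, each of 7 numbers parted by spaces: the turn, a rotation vector about the tool's x, y, z in rad, then the shift along the tool's x, y, z in cm, then the opening in per cent of the stroke, from 0 (shut) to 100 (fully open). A call has 1 to 5 rows; each row shifts and turns the commanded pose from where the row before left it, along the tool's axes as they then stand; what a row does not reach is not made up. A row lasts 1/8 s, in which the tool goes at most 62.5 mm and 10.7 degrees, less where a joint would pass 70% of its speed; a pose out of reach is approached as far as the arm can. A call is refused whole if a number of a shift passes 6.25 or a number of a turn 0.188, either way. A call with a gripper value outside its range is refused whole. The fingers move at their own pace and stop on an object; "newtons" is the grip in N (left out, the last holds). Time passes only in rows, so rows that do not move let the fingers close. It gives the time, the measured TCP pose, the force and the opening at its end, in the units of the state.
- r.sense(): the state, without advancing time (a new reading comes with each control period).
- r.get_image(name): name is "scene" or "top" or "wrist"; returns the picture (400x640x3 uint8, red, green, blue); there is no depth.
- r.get_calibration(name): a dict with "fx", "fy", "cx", "cy" (pixels), "dist_coeffs" ([k1, k2, p1, p2, k3] as OpenCV has them; the pictures are not rectified), "eye" and "rotation" of the camera in the world. Camera axes: x right, y up, looking along -z (the intrinsics and any distortion apply to the point x, -y, -z); pixel columns grow to the right and rows downward; lengths in m; the calibration is good to about 2 mm. A picture is of the moment at which its call begins: read the wrist's pose just before it. get_calibration takes no time and is no camera call; for the wrist camera it gives the pose at the moment of the call.
- r.finish_job(): hands the job in, once; it reports no verdict.
Trained networks look in the newest picture that a camera, given by its name, has taken for a name from the list of things; names that differ only in an ending like _2 or _b are one class to them, and where a whole thing is asked for, a point or a joint stands for the part that bears it (a point fixed in the world has none). Each returns a list of dicts, best first, with "p" (0 to 1); they miss things now and then, are a little off and sometimes report something else, mostly with a low value. They report only what shows in the picture. A call takes as long as a camera call. They do not tell look-alikes from the thing itself.
- r.search_frame(camera, target): "rect" ([left, top, width, height] as shares, 0 to 1, of the picture: columns of its width, rows of its height, round what is visible of it).
- r.mark_of(camera, target): "point" ([column, row] as shares, 0 to 1, of the picture: columns of its width, rows of its height: a listed point, or the origin of a listed thing).
The state is a dict: "t": time; "qpos": joint angles; "joint_vel": joint speeds; "joint_torque": joint torques, N m; "ee_pos": TCP position; "tcp_rot": TCP orientation; "ft_force": force on the tool from outside, world axes, zero at the start; "moment": the same for the moment, N m; "opening": opening from 0.0 (shut) to 1.0 (fully open).
Only numpy, scipy, OpenCV 4.12 (cv2) and the standard library are available. Lean on these libraries where they do the work, as an engineer would, in place of code of your own. Each camera call takes 0.05 s, during which the arm holds its last target. There are 200 camera calls.

TASK

Gently set the empty steel weighing cup, upright, on the round pan of the spring scale and let go of it. Then turn the bezel of the scale's dial (the two studs on it are there to push it round) until the zero gate is under the needle, so that the needle's tip lies between the gate's two bars. Leave the cup on the pan and do not disturb the jar, the dishes or the spatula.

Things in the scene. Friction and masses are not known exactly. Their poses are not given: they have to be found in the camera images.
- scale: Fixed white spring scale, a low box 170 mm (x) by 340 mm (y) and 55 mm high. Origin: centre of its underside, on the table. Its own y axis runs from the pan (centre at y = -90 mm) to the dial (centre at y = +90 mm); z up.
- pan_top (a point): Centre of the flat upper face of the round steel pan (120 mm across, rim only 3 mm high and for looks), 84 mm above the table when empty. The pan sinks straight down on a spring by 1 mm per 30 g of load (14 mm at most) and cannot tilt.
- dial_centre (a point): On the dial's axis, at the level of the bezel's top face and window, 66 mm above the table. The dial faces up. Axes as the scale's.
- bezel (a joint): Turn of the bezel (aluminium ring, 128 mm across, closed at the level of its top face by a window so clear that it cannot be seen, and carrying the white scale disc with its ticks), rad, growing clockwise seen from above. At 0 its zero gate points along the scale's +x. Range -3.1 to 3.1; it stays where it is left (friction 0.1 N m, about 2 N at a stud).
- needle (a joint): Turn of the black needle under the window, rad, growing clockwise seen from above; 0 = pointing along the scale's +x (empty pan). It turns 0.2 rad per mm that the pan sinks. It can not be touched. Bezel and needle read zero together when joint bezel = joint needle.
- zero_gate (a point): Middle of the zero gate on the white disc, 40 mm from the dial's axis: two parallel black bars, 18 mm long and 3 mm wide, running radially, with an 8 mm gap between them; all other ticks (every 15 degrees) are single, short and thin.
- needle_tip (a point): Tip of the needle's long end, 40 mm from the dial's axis.
- lug_left (a point): Top centre of one of the two round black studs that stand on the bezel, 12 mm across and 24 mm tall (from 66 to 90 mm above the table), 56 mm from the dial's axis. This one is a quarter turn anticlockwise (from above) of the zero gate. The studs turn with the bezel.
- lug_right (a point): Top centre of the other stud, the same, a quarter turn clockwise of the zero gate.
- cup: Empty open steel weighing cup, a plain straight cylinder 56 mm across and 75 mm tall with a 3 mm wall, standing mouth up on the table; weight unknown, 120 to 260 g. Origin: centre of its underside; z is its axis, up.
- jar: Bystander: closed amber jar with black cap, 54 mm across, 110 mm tall. Origin: centre of its underside.
- dishes: Bystander: stack of three small culture dishes, 62 mm across, 48 mm tall. Origin: centre of its underside.
- spatula: Bystander: narrow steel laboratory spatula, 200 mm long, 14 mm wide and 5 mm thick, lying on the table beyond the scale. Origin: middle of its length, underside.
Mind the look-alikes: they are no part of the job. What is shaped like the cup but pink or purple is not meant.

How it is judged (in metres and radians):
On the way, in this order (a step that is already met when the one before it is completed fails the run):
1. the cup stands on the pan, upright and released (horizontal distance between cup and pan_top below 0.035 m and z of cup in the frame of pan_top between -0.004 and 0.004 m and angle between cup's own z axis and vertical below 0.1 rad and linear speed of cup below 0.02 m/s and contact force between cup and the fingers below 0.05 N), for 0.3 s.
2. the needle's tip lies within the zero gate (horizontal distance between zero_gate and needle_tip below 0.004 m), for 0.3 s.
At the end, for the whole second after the job is handed in: The cup stands upright (within 0.1 rad) and still on the pan, its centre within 35 mm of the pan's; the needle's tip is within 4 mm of the middle of the zero gate (between its bars) and the bezel is still; jar, dishes and spatula are within 30 mm of where they were (horizontal distance between cup and pan_top below 0.035 m and z of cup in the frame of pan_top between -0.004 and 0.004 m and angle between cup's own z axis and vertical below 0.1 rad and linear speed of cup below 0.02 m/s and horizontal distance between zero_gate and needle_tip below 0.004 m and velocity of joint bezel between -0.05 and 0.05 rad/s and distance of each of jar, dishes, spatula from where it was at the start of the episode below 0.03 m); the robot touches nothing.
It fails at once if the cup comes down on the pan fast, as if dropped from more than about 12 mm (over 0.5 m/s within 20 mm of the pan) (horizontal distance between cup and pan_top below 0.06 m and z of cup in the frame of pan_top between -0.01 and 0.02 m and linear speed of cup above 0.5 m/s).
It fails at once if the cup is pressed or slammed on the pan (more than 25 N between cup and pan) (contact force between cup and pan above 25 N).
It fails at once if a bystander is pushed more than 30 mm or tipped (distance of any of jar, dishes, spatula from where it was at the start of the episode above 0.03 m or angle between any of jar, dishes's own z axis and vertical above 0.5 rad).
It also fails if it takes over 61 s, if anything falls off the work surface, if the arm or the gripper's body presses on something with over 40 N, if the wrist force passes 120 N, or if a joint passes its speed limit or range.

## Working session

There is one attempt and no reset: what is moved stays moved. The work goes in short steps, Python scripts to look and compute and a tool call to move; the robot and the scene stay as the last step left them, time stands still between calls to the robot, and variables do not carry over. Pictures are saved under pics/ and viewed, about 8 in all and at most 12, crops included, and the job is handed in when it is done.

Besides the shell and the picture viewer there is one more tool, called after "Request:" as name(argument=value, ...), one argument or row to a line, values as JSON. carry_out: Moves the arm, as the interface text tells. Its arguments: {"type":"object","properties":{"moves":{"type":"string"},"newtons":{"type":"number"}},"required":["moves"]}

```bash
mkdir -p pics; cat > h.py <<'E'
import numpy as np, cv2
from bench import r
from scipy.spatial.transform import Rotation as R
def ray(c,u,v):
    K=np.array([[c['fx'],0,c['cx']],[0,c['fy'],c['cy']],[0,0,1.]])
    p=cv2.undistortPoints(np.array([[[u,v]]],float),K,np.array(c['dist_coeffs'],float))[0,0]
    return np.array(c['eye']),np.array(c['rotation'])@np.array([p[0],-p[1],-1.])
def onz(c,u,v,z):
    e,d=ray(c,u,v); return e+d*(z-e[2])/d[2]
def proj(c,P):
    q=np.array(c['rotation']).T@(np.array(P)-np.array(c['eye'])); q=np.array([[q[0],-q[1],-q[2]]])
    K=np.array([[c['fx'],0,c['cx']],[0,c['fy'],c['cy']],[0,0,1.]])
    return cv2.projectPoints(q,np.zeros(3),np.zeros(3),K,np.array(c['dist_coeffs'],float))[0][0,0]
def save(n,im,box=None,s=1):
    if box: im=im[box[1]:box[3],box[0]:box[2]]
    im=cv2.resize(im,None,fx=s,fy=s,interpolation=cv2.INTER_CUBIC)
    cv2.imwrite(f'pics/{n}.png',im[:,:,::-1])
E
python3 - <<'E'
from h import *
a=r.get_image('scene'); b=r.get_image('top')
im=np.vstack([a,b]); save('two',im,s=0.75)
np.save('top.npy',b)
Z=dict(scale=0,pan_top=.084,dial_centre=.066,zero_gate=.066,needle_tip=.066,lug_left=.09,lug_right=.09,cup=0,jar=0,dishes=0,spatula=0)
c=r.get_calibration('top');print(c['eye'],c['fx'],r.grip_point_offset)
for k,z in Z.items():
    for d in r.mark_of('top',k)[:3]:
        u,v=d['point'][0]*640,d['point'][1]*400
        print(k,round(d['p'],2),round(u),round(v),onz(c,u,v,z).round(3))
print(r.sense())
E
```

```text
[ 0.53602081 -0.08811602  0.97671037] 394.6701712944649 0.0187Traceback (most recent call last):
  File "<stdin>", line 10, in <module>
  File "h.py", line 9, in onz
    e,d=ray(c,u,v); return e+d*(z-e[2])/d[2]
                                        ~^^^
IndexError: invalid index to scalar variable.
```

View pics/two.png

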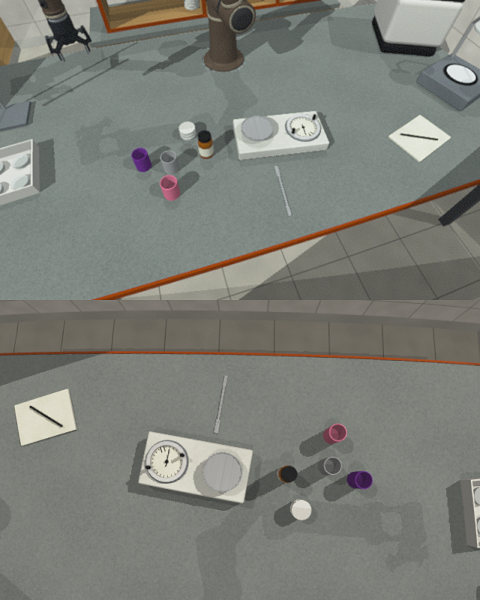

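The scene shows three cup shapes, at these top-camera pixels: pink (450,177), purple (480,240) and grey steel (443,221). The steel one fits the description, and I'll confirm it in a crop. First I'll check the format of the calibration rotation.

```bash
python3 - <<'E'
from h import *
c=r.get_calibration('top');print(c)
print(r.sense())
E
```

```text
{'fx': 394.6701712944649, 'fy': 394.6701712944649, 'cx': 319.86789125584437, 'cy': 197.8382989473587, 'dist_coeffs': array([-0.07756736,  0.        ,  0.        ,  0.        ,  0.        ]), 'eye': array([ 0.53602081, -0.08811602,  0.97671037]), 'rotation': array([  5.4747468 ,   0.98436035, -88.26736529])}
{'t': 0.15, 'qpos': array([-8.09421955e+01,  1.76936518e+01,  9.36708627e+01, -7.61045466e-04,
        6.87386777e+01, -3.99504813e+00]), 'joint_vel': array([ 0.11742067, -0.2169626 , -0.22475573,  0.03871836,  0.0112847 ,
        0.03460921]), 'joint_torque': array([-4.47147904e-04, -4.15801942e+01, -2.77146739e+01, -1.29373993e-04,
        6.04721092e-03, -1.43861861e-06]), 'ee_pos': array([ 0.14100904, -0.60823267,  0.23032015]), 'tcp_rot': array([-1.79897009e+02, -6.48240165e-03,  1.30531234e+01]), 'ft_force': array([-0.24397627,  0.429872  , -0.80433739]), 'moment': array([-0.0217408 ,  0.04476698,  0.04943603]), 'opening': 1.0008448011934452}
```

```bash
sed -i "s/np.array(c\['rotation'\])/R.from_euler('xyz',c['rotation'],degrees=True).as_matrix()/" h.py
python3 - <<'E'
from h import *
b=np.load('top.npy')
Z=dict(scale=0,pan_top=.084,dial_centre=.066,zero_gate=.066,needle_tip=.066,lug_left=.09,lug_right=.09,cup=0,jar=0,dishes=0,spatula=0)
c=r.get_calibration('top')
r.get_image('top')
for k,z in Z.items():
    for d in r.mark_of('top',k)[:3]:
        u,v=d['point'][0]*640,d['point'][1]*400
        print(k,round(d['p'],2),round(u),round(v),onz(c,u,v,z).round(3))
A=cv2.resize(b[170:275,175:345],None,fx=4,fy=4,interpolation=cv2.INTER_CUBIC)
save('crop',np.hstack([cv2.resize(b[160:280,175:345],None,fx=2.8,fy=2.8,interpolation=cv2.INTER_CUBIC),cv2.resize(b[160:280,380:490],None,fx=2.8,fy=2.8,interpolation=cv2.INTER_CUBIC)]))
E
```

```text
scale 0.72 262 222 [0.565 0.072 0.   ]
pan_top 0.83 297 228 [ 0.551 -0.02   0.084]
dial_centre 0.68 222 217 [0.572 0.157 0.066]
zero_gate 0.65 217 198 [0.615 0.171 0.066]
needle_tip 0.67 197 223 [0.557 0.216 0.066]
lug_left 0.68 218 202 [0.603 0.162 0.09 ]
lug_left 0.63 191 222 [0.558 0.222 0.09 ]
lug_right 0.7 243 210 [0.588 0.102 0.09 ]
cup 0.76 436 224 [ 0.573 -0.358  0.   ]
cup 0.71 473 238 [ 0.541 -0.451  0.   ]
cup 0.56 440 181 [ 0.681 -0.368  0.   ]
jar 0.86 379 232 [ 0.549 -0.217  0.   ]
dishes 0.89 401 279 [ 0.437 -0.272  0.   ]
spatula 0.6 295 137 [ 0.782 -0.002  0.   ]
```

View pics/crop.png

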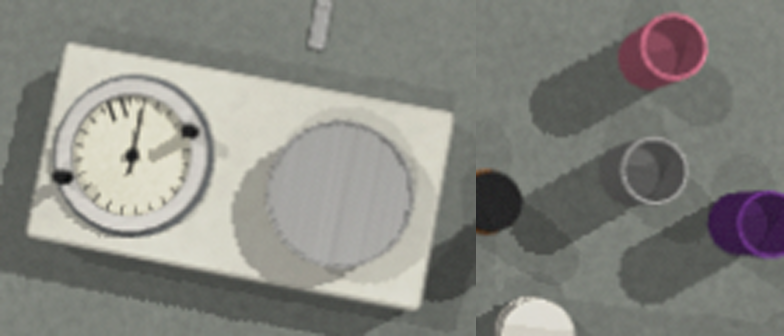

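The crop confirms it: the colourless steel cup has its rim at full-image pixel (443,221), while pink and purple are clearly tinted. The zero gate, at about (217,198), sits roughly 25° anticlockwise of the needle, which is near 0.

```bash
python3 - <<'E'
from h import *
c=r.get_calibration('top')
f=lambda x,y:(175+x/2.8,160+y/2.8)
g=lambda x,y:(380+(x-476)/2.8,160+y/2.8)
P={}
for n,(u,v),z in [('cup',g(653,170),.075),('pink',g(673,48),.075),('jar',(384,232),.11),('dish',(401,279),.048),('pan',f(341,194),.084),('dial',f(132,156),.066),('gate',f(119,108),.066),('lugL',f(62,177),.09),('lugR',f(189,131),.09),('needle',f(141,106),.066)]:
    P[n]=onz(c,u,v,z)[:2]; print(n,P[n].round(4))
P['purple']=np.array([.541,-.451])
for k in('pink','jar','dish','purple'):
    d=P[k]-P['cup']; print(k,np.hypot(*d).round(3),np.degrees(np.arctan2(d[1],d[0])).round(0))
d=P['dial']-P['pan'];print('axis y',np.hypot(*d),np.degrees(np.arctan2(d[1],d[0])))
print(R.from_euler('xyz',[180,0,13.05],degrees=True).as_matrix().round(2))
E
```

```text
cup [ 0.5774 -0.3538]
pink [ 0.6787 -0.3705]
jar [ 0.5476 -0.2133]
dish [ 0.4404 -0.2638]
pan [ 0.5483 -0.0202]
dial [0.5745 0.1565]
gate [0.6142 0.1697]
lugL [0.5546 0.2069]
lugR [0.5951 0.1044]
needle [0.6164 0.1511]
pink 0.103 -9.0
jar 0.144 102.0
dish 0.164 147.0
purple 0.104 -111.0
axis y 0.1786766887243962 81.56165166080947
[[ 0.97  0.23  0.  ]
 [ 0.23 -0.97 -0.  ]
 [ 0.    0.   -1.  ]]
```

```bash
cat >> h.py <<'E'
def plan(way,op,start=None):
    """way: list of (x,y,z,yaw,n rows). prints rounded rows"""
    s=r.sense(); p=np.array(s['ee_pos']); y=s['tcp_rot'][2]; rows=[]
    for X,Y,Zz,W,n in way:
        p0=p.copy(); y0=y; T=np.array([X,Y,Zz]); dW=(W-y0+180)%360-180
        for i in range(1,n+1):
            q=p0+(T-p0)*i/n; w=y0+dW*i/n
            M=R.from_euler('xyz',[180,0,y],degrees=True)
            sh=np.round(M.inv().apply(q-p)*100,2); t=round(float(-np.radians(w-y)),3)
            rows.append(f"0 0 {t:g} {sh[0]:g} {sh[1]:g} {sh[2]:g} {op}")
            p=p+M.apply(sh/100); y=y-np.degrees(t)
    for i in range(0,len(rows),5): print('; '.join(rows[i:i+5]))
E
python3 - <<'E'
from h import *
plan([(.577,-.354,.20,30,10)],100)
E
```

```text
0 0 -0.03 4.82 -1.5 0.31 100; 0 0 -0.029 4.87 -1.35 0.32 100; 0 0 -0.03 4.9 -1.21 0.31 100; 0 0 -0.029 4.93 -1.07 0.31 100; 0 0 -0.03 4.97 -0.92 0.32 100
0 0 -0.029 4.99 -0.77 0.31 100; 0 0 -0.03 5.01 -0.63 0.31 100; 0 0 -0.03 5.03 -0.47 0.32 100; 0 0 -0.029 5.04 -0.33 0.31 100; 0 0 -0.03 5.04 -0.18 0.31 100
```

Request:
carry_out(
  moves="0 0 -0.03 4.8 -1.5 0.3 100; 0 0 -0.03 4.9 -1.35 0.3 100; 0 0 -0.03 4.9 -1.2 0.3 100; 0 0 -0.03 4.9 -1.05 0.3 100; 0 0 -0.03 5 -0.9 0.3 100",
  newtons=25,
)

```text
t: 1.38
ee_pos: [0.3606, -0.4809, 0.2164]
tcp_rot: [180.0, -0.0, 21.7]
ft_force: [-0.0, -0.9, 0.4]
opening: 1.0
```

Request:
carry_out(
  moves="0 0 -0.03 5 -0.75 0.3 100; 0 0 -0.03 5 -0.6 0.3 100; 0 0 -0.03 5 -0.5 0.3 100; 0 0 -0.03 5 -0.3 0.3 100; 0 0 -0.03 5 -0.2 0.3 100",
)

```text
t: 2.0
ee_pos: [0.5773, -0.3535, 0.2013]
tcp_rot: [180.0, -0.0, 30.3]
ft_force: [0.7, 0.3, 0.1]
opening: 1.006
```

```bash
python3 - <<'E'
from h import *
s=r.sense(); print(s['t'],s['ee_pos'],s['tcp_rot'],s['ft_force'])
c=r.get_calibration('wrist'); b=r.get_image('wrist'); save('w1',b)
print(c['eye'],c['rotation'])
for d in r.mark_of('wrist','cup'):
    u,v=d['point'][0]*640,d['point'][1]*400; print(round(d['p'],2),round(u),round(v),onz(c,u,v,0).round(4))
for d in r.search_frame('wrist','cup'): print(d)
print(proj(c,[.577,-.354,.075]))
E
```

```text
2.0 [ 0.57726577 -0.35348953  0.20127935] [ 1.79974900e+02 -1.18867643e-03  3.02986126e+01] [0.72563343 0.32009349 0.11665394]
[ 0.64542965 -0.31278149  0.34433598] [-1.80909858e+01 -8.12901235e-03 -5.96464879e+01]
0.75 367 237 [ 0.5331 -0.4491  0.    ]
0.58 382 110 [ 0.6806 -0.3737  0.    ]
0.55 321 173 [ 0.5779 -0.3499 -0.    ]
{'rect': [0.5591, 0.1923, 0.1028, 0.1555], 'p': 0.95}
{'rect': [0.5447, 0.545, 0.0934, 0.1685], 'p': 0.71}
{'rect': [0.4606, 0.3815, 0.0897, 0.1618], 'p': 0.64}
[323.42602802 192.24205107]
```

View pics/w1.png

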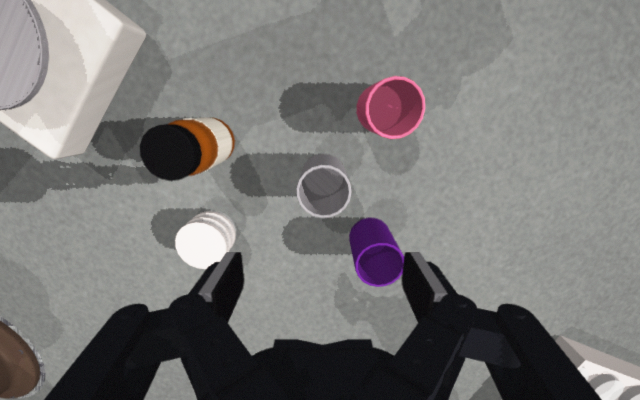

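Wrist view: the steel cup's rim centre is at (324,191) against a predicted (323,192), so it lines up. Descending.

Request:
carry_out(
  moves="0 0 0 0.1 0 5 100; 0 0 0 0 0 5 100; 0 0 0 0 0 4 100; 0 0 0 0 0 2.9 100; 0 0 0 0 0 0 50",
  newtons=25,
)

```text
t: 2.78
ee_pos: [0.5732, -0.353, 0.029]
tcp_rot: [-179.6, 0.2, 30.2]
ft_force: [0.4, -0.3, -0.2]
opening: 0.817
```

Request:
carry_out(
  moves="0 0 0 0 0 0 40; 0 0 0 0 0 0 40; 0 0 0 0 0 0 40; 0 0 0 0 0 0 40",
)

```text
t: 3.28
ee_pos: [0.5771, -0.354, 0.033]
tcp_rot: [179.9, -0.0, 30.2]
ft_force: [-0.0, -0.1, -0.1]
opening: 0.652
```

Request:
carry_out(
  moves="0 0 0 0 0 -2 40; 0 0 0 0 0 -4 40; 0 0 0 0 0 -5 40; 0 0 0 0 0 -4 40; 0 0 0 0 0 0 40",
)

```text
t: 3.9
ee_pos: [0.5801, -0.356, 0.1893]
tcp_rot: [179.4, -0.3, 30.3]
ft_force: [0.1, -0.1, -1.9]
opening: 0.653
```

```bash
python3 - <<'E'
from h import *
plan([(.548,-.02,.183,30,9)],40)
E
```

```text
0 0 0 1.57 -3.4 0.07 40; 0 0 0.001 1.58 -3.41 0.07 40; 0 0 0 1.57 -3.41 0.07 40; 0 0 0.001 1.57 -3.4 0.07 40; 0 0 0 1.56 -3.41 0.07 40
0 0 0.001 1.57 -3.41 0.07 40; 0 0 0 1.56 -3.41 0.07 40; 0 0 0.001 1.57 -3.41 0.07 40; 0 0 0 1.56 -3.41 0.07 40
```

Request:
carry_out(
  moves="0 0 0 1 -2.3 0 40; 0 0 0 1.6 -3.5 0 40; 0 0 0 1.7 -3.7 0 40; 0 0 0 1.7 -3.7 0 40; 0 0 0 1.7 -3.7 0 40",
)

```text
t: 4.53
ee_pos: [0.5567, -0.1673, 0.1808]
tcp_rot: [-179.9, 0.1, 30.2]
ft_force: [0.8, 0.0, -1.4]
opening: 0.654
```

Request:
carry_out(
  moves="0 0 0 1.7 -3.7 0 40; 0 0 0 1.6 -3.5 0 40; 0 0 0 1.6 -3.5 0 40; 0 0 0 1.1 -2.4 0 40; 0 0 0 0 0 0 40",
)

```text
t: 5.15
ee_pos: [0.5424, -0.0238, 0.1809]
tcp_rot: [-179.9, 0.1, 30.4]
ft_force: [-0.0, -0.7, -1.7]
opening: 0.65
```

```bash
python3 - <<'E'
from h import *
s=r.sense(); print(s['t'],s['ee_pos'],s['tcp_rot'],s['ft_force'],s['opening'])
a=r.get_image('scene');b=r.get_image('top')
save('place',np.hstack([a[100:250,250:450],b[150:300,150:350]]),s=2)
E
```

```text
5.15 [ 0.54238856 -0.02380096  0.18093073] [-1.79884349e+02  1.31541597e-01  3.04114912e+01] [-0.02660583 -0.708308   -1.65012745] 0.650119279160325
```

View pics/place.png

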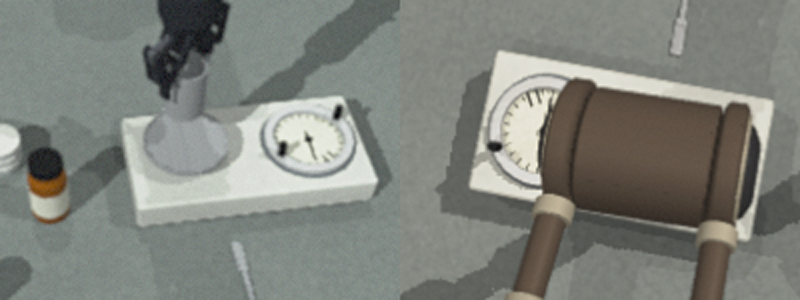

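The scene view shows the cup held upright over the pan. Lowering it now, slowly near the end.

Request:
carry_out(
  moves="0 0 0 0.6 0 1.5 40; 0 0 0 0 0 1.5 40; 0 0 0 0 0 1 40; 0 0 0 0 0 0.7 40; 0 0 0 0 0 0.5 40",
)

```text
t: 5.88
ee_pos: [0.549, -0.0228, 0.1297]
tcp_rot: [-180.0, 0.0, 30.2]
ft_force: [-0.3, 0.9, -1.2]
opening: 0.652
```

Request:
carry_out(
  moves="0 0 0 0 0 0.5 40; 0 0 0 0 0 0.4 40; 0 0 0 0 0 0.3 40; 0 0 0 0 0 0.2 40; 0 0 0 0 0 0 40",
)

```text
t: 6.5
ee_pos: [0.5491, -0.0226, 0.1162]
tcp_rot: [-180.0, 0.0, 30.2]
ft_force: [0.2, -0.5, -1.9]
opening: 0.654
```

Request:
carry_out(
  moves="0 0 0 0 0 0.2 40; 0 0 0 0 0 0.2 40; 0 0 0 0 0 0.1 40; 0 0 0 0 0 0 40; 0 0 0 0 0 0 40",
)

```text
t: 7.12
ee_pos: [0.5494, -0.0227, 0.1114]
tcp_rot: [180.0, -0.0, 30.2]
ft_force: [0.3, 1.8, -0.4]
opening: 0.655
```

```bash
python3 - <<'E'
from h import *
s=r.sense(); print(s['t'],s['ee_pos'],s['ft_force'])
a=r.get_image('scene')
save('place2',a[130:230,300:440],s=5)
E
```

```text
7.125 [ 0.54939212 -0.02267153  0.11144681] [ 0.26257186  1.80560053 -0.38389038]
```

View pics/place2.png

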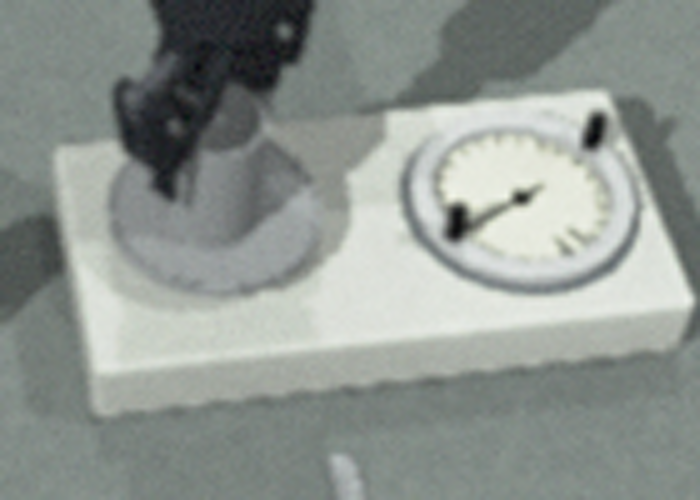

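The needle has swung to about 60°, so the cup is resting on the pan and the pan has sunk about 5 mm. Releasing.

Request:
carry_out(
  moves="0 0 0 0 0 0 72; 0 0 0 0 0 0 85; 0 0 0 0 0 0 100; 0 0 0 0 0 0 100; 0 0 0 0 0 0 100",
)

```text
t: 7.8
ee_pos: [0.5492, -0.0226, 0.1113]
tcp_rot: [-180.0, 0.0, 30.2]
ft_force: [1.1, -1.0, 0.7]
opening: 1.004
```

Request:
carry_out(
  moves="0 0 0 0 0 -2 100; 0 0 0 0 0 -4 100; 0 0 0 0 0 -5 100; 0 0 0 0 0 -4 100; 0 0 0 -6 0 0 100",
)

```text
t: 8.43
ee_pos: [0.5025, -0.0531, 0.2667]
tcp_rot: [179.5, -0.5, 30.4]
ft_force: [-0.5, -0.2, 0.1]
opening: 1.003
```

Request:
carry_out(
  moves="0 0 0 -6 0 0 60; 0 0 0 -6 0 0 30; 0 0 0 0 0 0 30; 0 0 0 0 0 0 30",
)

```text
t: 8.93
ee_pos: [0.3941, -0.1135, 0.2618]
tcp_rot: [179.9, -0.1, 30.2]
ft_force: [0.3, 0.7, 1.0]
opening: 0.303
```

```bash
python3 - <<'E'
from h import *
s=r.sense(); print(s['t'],s['ee_pos'],s['opening'],s['qpos'])
b=r.get_image('top');c=r.get_calibration('top'); np.save('top2.npy',b)
for k,z in dict(dial_centre=.066,zero_gate=.066,needle_tip=.066,lug_left=.09,lug_right=.09,cup=.078).items():
    for d in r.mark_of('top',k)[:2]:
        u,v=d['point'][0]*640,d['point'][1]*400; print(k,round(d['p'],2),round(u,1),round(v,1),onz(c,u,v,z).round(4))
save('rel',b[150:270,170:350],s=4.4)
E
```

```text
8.925 [ 0.39413661 -0.11350389  0.26177263] 0.30328057302141126 [-2.21742684e+01 -9.13066900e+00  1.18734044e+02  2.83540107e-02
  7.02923559e+01  3.76309872e+01]
dial_centre 0.96 224.4 213.0 [0.581  0.1516 0.066 ]
zero_gate 0.55 215.2 199.6 [0.6117 0.1751 0.066 ]
lug_left 0.67 192.7 222.6 [0.5557 0.2173 0.09  ]
lug_right 0.77 243.0 210.0 [0.5879 0.1029 0.09  ]
cup 0.89 440.8 181.1 [ 0.6684 -0.3472  0.078 ]
cup 0.7 297.9 229.2 [ 0.5486 -0.0223  0.078 ]
```

View pics/rel.png

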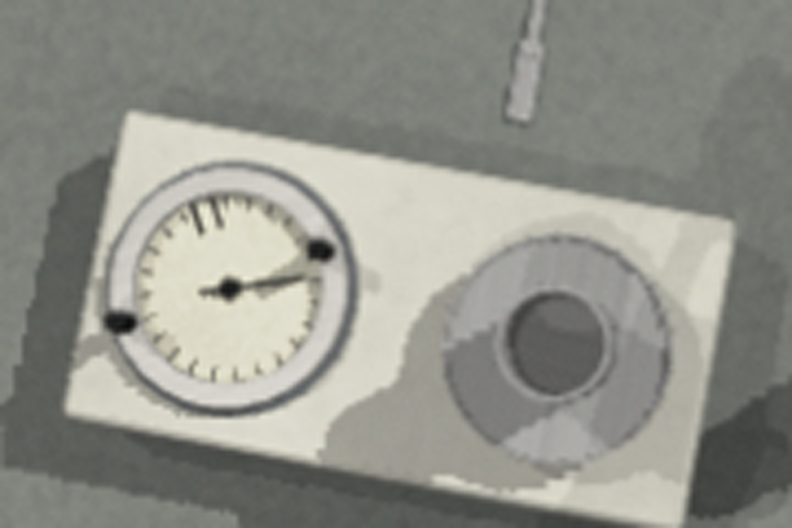

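The cup stands centred on the pan. In the crop the needle tip is at (318,275), the gate at (207,216) and the dial axis at (230,288).

```bash
python3 - <<'E'
from h import *
c=r.get_calibration('top')
f=lambda x,y:(170+x/4.4,150+y/4.4)
D=onz(c,*f(230,288),.066)[:2];print('dial',D)
for n,p,z in [('gate',(207,216),.066),('needle',(318,275),.066),('lugL',(119,322),.09),('lugR',(320,250),.09)]:
    d=onz(c,*f(*p),z)[:2]-D; print(n,d+D,np.hypot(*d),np.degrees(np.arctan2(d[1],d[0])))
D2=onz(c,*f(231,288),.066)[:2]
P=onz(c,*f(557,352),.0785)[:2];print(P,D-P,np.degrees(np.arctan2(*(D-P)[::-1])))
E
```

```text
dial [0.57509091 0.15624944]
gate [0.61298097 0.17069018] 0.04054863316697805 20.862951907389135
needle [0.583414   0.10951515] 0.04746965076478282 -79.90185140577152
lugL [0.55467486 0.20711554] 0.05481035265514455 111.86898058194397
lugR [0.5950793  0.10388844] 0.056046503006212396 -69.10605415279694
[ 0.5466991  -0.01941309] [0.02839181 0.17566253] 80.81885268683932
```

```bash
python3 - <<'E'
from h import *
plan([(.555,.208,.17,111,10)],30)
E
```

```text
0 0 -0.141 3.01 -1.96 0.91 30; 0 0 -0.141 3.25 -1.52 0.91 30; 0 0 -0.14 3.43 -1.04 0.91 30; 0 0 -0.141 3.55 -0.55 0.92 30; 0 0 -0.141 3.59 -0.05 0.91 30
0 0 -0.141 3.56 0.45 0.91 30; 0 0 -0.141 3.46 0.95 0.91 30; 0 0 -0.141 3.29 1.42 0.91 30; 0 0 -0.14 3.06 1.88 0.91 30; 0 0 -0.141 2.77 2.29 0.92 30
```

Request:
carry_out(
  moves="0 0 -0.14 3 -2 0.9 30; 0 0 -0.14 3.2 -1.5 0.9 30; 0 0 -0.14 3.4 -1 0.9 30; 0 0 -0.14 3.6 -0.5 0.9 30; 0 0 -0.14 3.6 0 0.9 30",
)

```text
t: 9.9
ee_pos: [0.476, 0.0477, 0.2158]
tcp_rot: [-180.0, 0.0, 70.7]
ft_force: [0.7, -0.1, 0.5]
opening: 0.299
```

Request:
carry_out(
  moves="0 0 -0.14 3.6 0.4 0.9 30; 0 0 -0.14 3.5 1 0.9 30; 0 0 -0.14 3.3 1.4 0.9 30; 0 0 -0.14 3.1 1.9 0.9 30; 0 0 -0.14 2.8 2.3 0.9 30",
)

```text
t: 10.52
ee_pos: [0.5575, 0.2094, 0.1705]
tcp_rot: [-180.0, 0.0, 110.8]
ft_force: [-0.4, -0.1, -0.2]
opening: 0.304
```

Request:
carry_out(
  moves="0 0 0 0 0 0 30",
)

```text
t: 10.65
ee_pos: [0.5573, 0.2101, 0.1699]
tcp_rot: [-179.9, -0.0, 110.6]
ft_force: [-0.6, -0.7, 0.3]
opening: 0.303
```

```bash
python3 - <<'E'
from h import *
s=r.sense(); print(s['t'],s['ee_pos'],s['tcp_rot'],s['opening'])
c=r.get_calibration('wrist'); b=r.get_image('wrist'); save('w2',b)
for k,z in dict(dial_centre=.066,zero_gate=.066,needle_tip=.066,lug_left=.09,lug_right=.09).items():
    for d in r.mark_of('wrist',k)[:2]:
        u,v=d['point'][0]*640,d['point'][1]*400; print(k,round(d['p'],2),round(u,1),round(v,1),onz(c,u,v,z).round(4))
print(proj(c,[.5547,.2078,.09]),proj(c,[.5751,.1562,.066]))
plan([(.5547,.2078,.12,111.4,1),(.5547,.2078,.073,111.4,2)],30)
E
```

```text
10.65 [0.55732974 0.21009594 0.16993468] [-1.79932839e+02 -2.68424770e-02  1.10631143e+02] 0.3033206880951846
dial_centre 0.9 323.0 251.9 [0.5767 0.1589 0.066 ]
dial_centre 0.2 314.5 285.2 [0.5822 0.1193 0.066 ]
zero_gate 0.85 362.8 248.7 [0.6123 0.1761 0.066 ]
zero_gate 0.2 323.8 209.5 [0.5614 0.2012 0.066 ]
needle_tip 0.61 312.7 284.6 [0.5802 0.1193 0.066 ]
needle_tip 0.35 322.7 204.1 [0.5586 0.2059 0.066 ]
lug_left 0.97 318.8 208.3 [0.5539 0.2088 0.09  ]
lug_right 0.63 325.5 313.2 [0.5982 0.1089 0.09  ]
[319.23325415 209.69046263] [320.59048113 253.67651746]
0 0 -0.018 0.15 -0.18 5.16 30; 0 0 0 0 0 2.35 30; 0 0 0 0 0 2.35 30
```

View pics/w2.png

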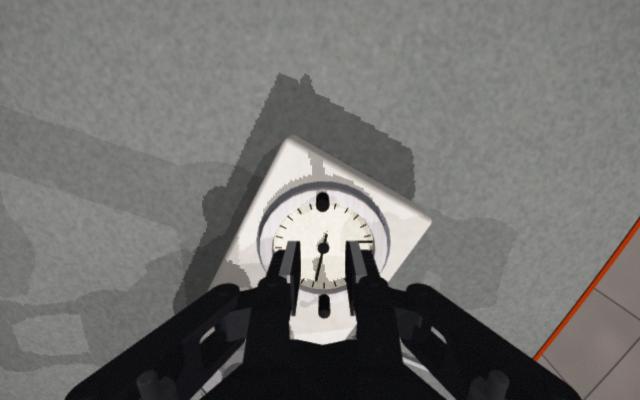

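Wrist view: lug_left is at about (322,205), 2 mm or so from the predicted spot and inside the 25 mm jaw gap. I'll go down and grip it.

Request:
carry_out(
  moves="0 0 -0.02 0 -0.1 5 30; 0 0 0 -0.1 0 2.4 30; 0 0 0 0 0 2.2 30; 0 0 0 0 0 0 30; 0 0 0 0 0 0 20",
  newtons=20,
)

```text
t: 11.58
ee_pos: [0.5573, 0.2063, 0.0764]
tcp_rot: [179.9, 0.0, 111.6]
ft_force: [0.1, -0.4, 0.5]
opening: 0.208
```

Request:
carry_out(
  moves="0 0 0 0 0 0 5; 0 0 0 0 0 0 5; 0 0 0 0 0 0 5",
)

```text
t: 11.95
ee_pos: [0.5577, 0.2066, 0.0767]
tcp_rot: [179.9, 0.0, 111.6]
ft_force: [0.7, -1.9, 4.5]
opening: 0.124
```

```bash
python3 - <<'E'
from h import *
s=r.sense(); print(s['t'],s['ee_pos'],s['tcp_rot'],s['opening'],s['ft_force'])
D=np.array([.5755,.1565]); p=s['ee_pos'][:2]-D; rr=np.hypot(*p); th=np.degrees(np.arctan2(p[1],p[0])); print(rr,th)
# arc clockwise 101 deg, keep z
w=[]
for i in range(1,15):
    a=np.radians(th-101*i/14); w.append((D[0]+rr*np.cos(a),D[1]+rr*np.sin(a),s['ee_pos'][2],s['tcp_rot'][2]-101*i/14,1))
plan(w,5)
E
```

```text
11.95 [0.55771491 0.20659217 0.07673381] [1.79851193e+02 3.79846348e-02 1.11609258e+02] 0.12405790138638655 [ 0.68354615 -1.9147908   4.47196119]
0.0531557598017759 109.54726767414249
0 0 0.126 -0.07 0.67 0 5; 0 0 0.126 -0.06 0.66 0 5; 0 0 0.126 -0.07 0.67 0 5; 0 0 0.126 -0.06 0.66 0 5; 0 0 0.126 -0.07 0.67 0 5
0 0 0.125 -0.07 0.66 0 5; 0 0 0.126 -0.06 0.67 0 5; 0 0 0.126 -0.07 0.66 0 5; 0 0 0.126 -0.06 0.67 0 5; 0 0 0.126 -0.07 0.67 0 5
0 0 0.126 -0.07 0.66 0 5; 0 0 0.126 -0.06 0.67 0 5; 0 0 0.126 -0.07 0.66 0 5; 0 0 0.126 -0.06 0.67 0 5
```

Request:
carry_out(
  moves="0 0 0.126 -0.05 0.68 0 5; 0 0 0.126 -0.05 0.68 0 5; 0 0 0.126 -0.05 0.68 0 5; 0 0 0.126 -0.05 0.68 0 5",
)

```text
t: 12.45
ee_pos: [0.5834, 0.2099, 0.0767]
tcp_rot: [-180.0, -0.0, 82.5]
ft_force: [-2.9, -1.9, 7.1]
opening: 0.124
```

Request:
carry_out(
  moves="0 0 0.126 -0.05 0.68 0 5; 0 0 0.126 -0.05 0.68 0 5; 0 0 0.126 -0.05 0.68 0 5; 0 0 0.126 -0.05 0.68 0 5",
)

```text
t: 12.95
ee_pos: [0.6077, 0.1999, 0.0767]
tcp_rot: [-179.9, 0.0, 53.6]
ft_force: [-5.3, -0.5, 8.3]
opening: 0.127
```

Request:
carry_out(
  moves="0 0 0.126 -0.05 0.68 0 5; 0 0 0.126 -0.05 0.68 0 5; 0 0 0.126 -0.05 0.68 0 5; 0 0 0 0 0 0 5",
)

```text
t: 13.45
ee_pos: [0.6211, 0.1845, 0.0767]
tcp_rot: [-179.9, 0.1, 32.1]
ft_force: [-4.7, -1.4, 9.0]
opening: 0.131
```

```bash
python3 - <<'E'
from h import *
s=r.sense(); print(s['t'],s['ee_pos'],s['tcp_rot'],s['opening'],s['ft_force'])
D=np.array([.5755,.1565]); p=s['ee_pos'][:2]-D; rr=np.hypot(*p); th=np.degrees(np.arctan2(p[1],p[0])); print(rr,th)
a=r.get_image('scene'); save('turn',a[130:230,300:440],s=5)
E
```

```text
13.45 [0.62112253 0.18445666 0.07669057] [-1.79898045e+02  1.17298729e-01  3.20859078e+01] 0.1306633281192897 [-4.69966717 -1.39998518  8.96989836]
0.053506910803934875 31.499211159865826
```

View pics/turn.png

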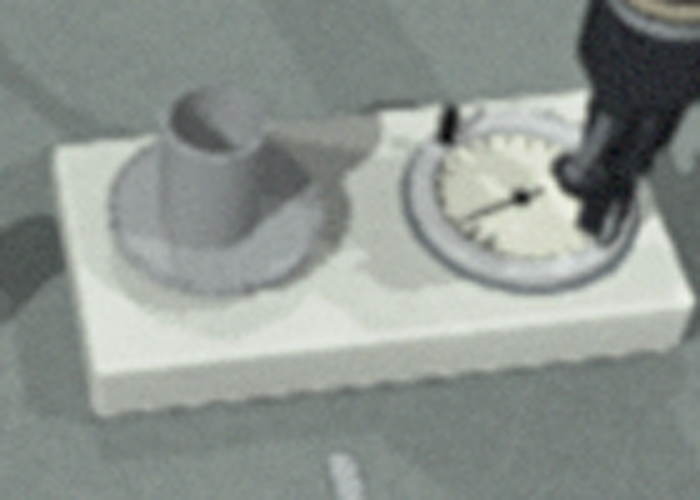

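The bezel turns with the stud; the gate, at crop (480,238), is about 21° short of the needle.

Request:
carry_out(
  moves="0 0 0.126 -0.05 0.68 0 5; 0 0 0.126 -0.05 0.68 0 5; 0 0 0.12 -0.05 0.65 0 5; 0 0 0 0 0 0 5",
)

```text
t: 14.0
ee_pos: [0.6272, 0.1663, 0.0767]
tcp_rot: [-179.9, 0.3, 10.8]
ft_force: [-7.2, 0.9, 10.0]
opening: 0.12
```

```bash
python3 - <<'E'
from h import *
s=r.sense(); print(s['t'],s['ee_pos'],s['tcp_rot'],s['opening'],s['ft_force'])
D=np.array([.5755,.1565]); p=s['ee_pos'][:2]-D; print(np.hypot(*p),np.degrees(np.arctan2(p[1],p[0])))
a=r.get_image('scene'); save('turn2',a[140:200,370:440],s=8)
E
```

```text
14.0 [0.62722741 0.16634404 0.07668029] [-179.87260646    0.25039673   10.75478466] 0.12016472554739305 [-7.21415177  0.89587225 10.00986211]
0.052655768924536654 10.774893451527706
```

View pics/turn2.png

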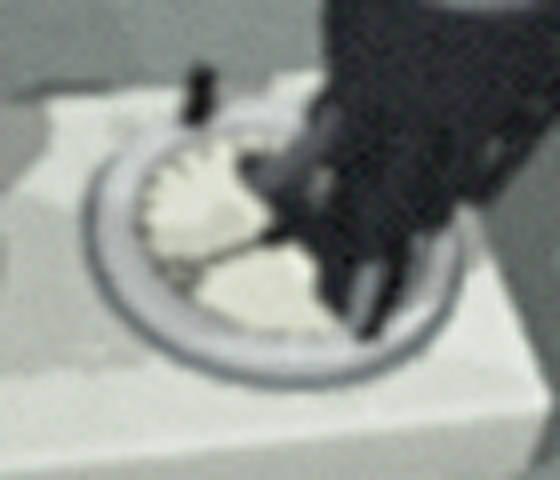

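The gate looks about right around the needle. I'll let go, lift and check from the top camera.

Request:
carry_out(
  moves="0 0 0 0 0 0 30; 0 0 0 0 0 0 30; 0 0 0 0 0 -4 30; 0 0 0 0 0 -5 30; 0 0 0 -6 0 -5 30",
)

```text
t: 14.68
ee_pos: [0.5849, 0.1568, 0.2075]
tcp_rot: [180.0, -0.3, 10.9]
ft_force: [0.1, 0.3, 1.7]
opening: 0.3
```

Request:
carry_out(
  moves="0 0 0 -6 2 0 30; 0 0 0 -6 0 0 30; 0 0 0 -6 0 0 30; 0 0 0 -6 0 0 30; 0 0 0 0 0 0 30",
)

```text
t: 15.3
ee_pos: [0.3448, 0.0911, 0.203]
tcp_rot: [-180.0, 0.3, 10.9]
ft_force: [-0.1, -0.7, -0.5]
opening: 0.297
```

```bash
python3 - <<'E'
from h import *
s=r.sense(); print(s['t'],s['ee_pos'])
ims=[r.get_image('top') for _ in range(6)]
c=r.get_calibration('top'); b=np.mean(ims,axis=0).astype(np.uint8)
for k,z in dict(lug_left=.09,lug_right=.09,zero_gate=.066,needle_tip=.066,cup=.078,jar=0,dishes=0,spatula=0).items():
    for d in r.mark_of('top',k)[:2]:
        u,v=d['point'][0]*640,d['point'][1]*400; print(k,round(d['p'],2),round(u,1),round(v,1),onz(c,u,v,z).round(4))
a=np.mean([r.get_image('scene') for _ in range(4)],axis=0).astype(np.uint8)
save('fin',np.hstack([cv2.resize(b[180:250,185:265],None,fx=6,fy=6,interpolation=cv2.INTER_CUBIC),cv2.resize(a[140:200,375:425],None,fx=6,fy=7,interpolation=cv2.INTER_CUBIC)]))
E
```

```text
15.3 [0.34479055 0.09111953 0.20295151]
lug_left 0.68 217.9 190.6 [0.6305 0.1629 0.09  ]
lug_right 0.76 217.6 241.3 [0.5153 0.1575 0.09  ]
lug_right 0.64 263.8 224.8 [0.5559 0.0541 0.09  ]
zero_gate 0.84 240.6 212.8 [0.5826 0.1135 0.066 ]
cup 0.96 469.7 239.9 [ 0.5352 -0.4142  0.078 ]
cup 0.82 300.8 227.4 [ 0.5529 -0.0288  0.078 ]
jar 0.74 380.9 231.8 [ 0.5493 -0.2216  0.    ]
dishes 0.67 398.8 277.7 [ 0.4385 -0.2674  0.    ]
spatula 0.85 295.5 134.0 [ 0.7898 -0.0018  0.    ]
spatula 0.43 240.7 211.2 [0.59   0.1279 0.    ]
```

View pics/fin.png

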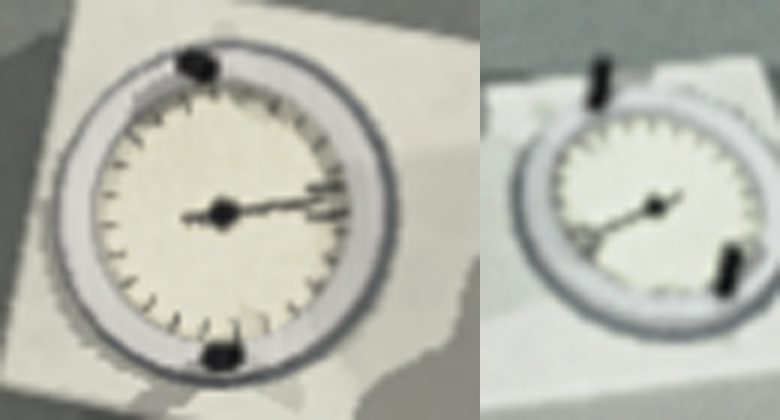

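The top view shows the bars at (327,186) and (327,212) with the needle tip at (325,199), midway between them. The cup is still on the pan and the bystanders haven't moved. Handing in.

```bash
python3 -c "
from bench import r
print(r.finish_job())"
```

```text
the job is handed in; nothing more can be done
None
```

The steel cup is on the scale pan, upright and released, and the zero gate is under the needle. I handed the job in at about 16 s of the 61 s allowed; the hand-in gave no verdict.

- **Cup:** I took the colourless cup, not the pink or purple one, and lowered it slowly until the pan had sunk about 5 mm before letting go. The last top picture put it within about 10 mm of the pan centre, against a limit of 35 mm. I did not measure its tilt; it looked upright in the pictures.
- **Dial:** I gripped the left stud and turned the bezel about 101° clockwise. In the last pictures the needle tip lies midway between the gate's two bars, within about 1 mm of the middle (limit 4 mm).
- **Bystanders:** The jar, dishes and spatula were all found within about 10 mm of where they started, which is within detection error. The gripper was clear of everything at the end.
- **Disagreements:** The wrist camera placed the stud and dial about 2–3 mm from where the top camera did; the open jaws covered that. While I turned the bezel, the tool felt up to about 10 N upward and 7 N sideways, probably because my arc was about 3 mm too tight; this was gone after release.

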